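Re-zero the hot-air gun's power lever and set it to the third click

ROBOT

A 6-joint arm with a two-finger parallel gripper is mounted at the origin on a cart in front of the work surface, level with it; the furniture and walls round the work are solid. World frame = base frame: x ahead of the robot, y to its left, z up, the work surface at z = 0. Lengths are in m, angles in rad, forces in N, time in s.
With the tool pointing down it reaches from about 0.35 to 0.725 m from the base axis. Payload 6 kg.
Tool frame: the origin (TCP) lies midway between the tips of the shut fingers; the grasp point (between the pads) lies 19 mm behind it; z points along the fingers, y is the line along which they close (so a half turn about z gives the same grasp; the last joint's range is limited). The gripper opens to 85 mm and grips with 20 to 120 N. Pads are 22 mm wide; open, the fingers measure 114 mm over their backs; the gripper's body (76 mm by 85 mm) begins 54 mm behind the grasp point. The pads swing forward as they close: fully open they stand 13 mm farther back than shut.
Start: joints at [-0.943, 0.04, 0.085, 0, -1.615, -0.334], TCP at [0.174, -0.574, 0.231] pointing down, gripper open.
Joint ranges: [-2.56, 2.56], [-1.29, 2.01], [-1.08, 1.49], [-3.29, 1.98], [-2.81, -0.18], [-2.99, 2.99]. Speed limits (rad/s): [2.57, 2.57, 3.01, 3.14, 3.14, 3.14].

INTERFACE

Orientations are given as a unit quaternion [w, x, y, z].
In Python, from plant import monitor, viewer, job gives the robot as it stands. The module is installed in compiled form; this text tells all that it offers.
- The arm moves only by the tool arm_command, never from a script. Its argument "increments" is a list of rows, each a list of 3 entries, a list of its own where there are three numbers: the shift along the world's x, y, z in units of 50 mm (1.0 is 50 mm), then the turn, a rotation vector about the world's x, y, z in units of 8 degrees (1.0 is 8 degrees), then the opening in per cent of the stroke, from 0 (shut) to 100 (fully open). A call has 1 to 20 rows; each row shifts and turns the commanded pose from where the row before left it; what a row does not reach is not made up. A row lasts 1/10 s, in which the tool goes at most 50 mm and 8.59 degrees, less where a joint would pass 70% of its speed; a pose out of reach is approached as far as the arm can. A call is refused whole if a number of a shift passes 1 or a number of a turn 1, either way. A call with a gripper value outside its range is refused whole. The fingers move at their own pace and stop on an object; "squeeze" is the grip in N (left out, the last holds). Time passes only in rows, so rows that do not move let the fingers close. It gives the time, the measured TCP pose, the force, the opening and the grip force at its end, in the units of the state.
- monitor.get_state(): the state, without advancing time (a new reading comes with each control period).
- viewer.camera(name): name is "scene" or "top" or "wrist"; returns a dict with "img" (420x560x3 uint8, red, green, blue), "z_map" (420x560 float32, m along the optical axis (not along the pixel's ray), 0 where there is no reading), "K" (3x3 intrinsics, pixels), "k1" (the pictures are not rectified: a ray, as slopes to the right and down, at radius r is drawn at 1 + k1 r^2 times it, then the intrinsics apply), "R" (3x3) and "t" (3): a world point X has camera coordinates R X + t. Camera axes: x right, y down, z forward; pixel columns grow to the right and rows downward; lengths in m; the calibration is good to about 2 mm. A picture is of the moment at which its call begins.
- job.sign_off(): hands the job in; it is judged then, once.
The state is a dict: "t": time; "joint_positions": joint angles; "joint_vel": joint speeds; "joint_efforts": joint torques, N m; "ee_pos": TCP position; "ee_rot": TCP orientation; "contact_force": force on the tool from outside, world axes, zero at the start; "moment": the same for the moment, N m; "finger_gap": opening from 0.0 (shut) to 1.0 (fully open); "gripper_force": force on a finger pad.
Only numpy, scipy, OpenCV 4.12 (cv2) and the standard library are available. Lean on these libraries where they do the work, as an engineer would, in place of code of your own. Each camera call takes 0.05 s, during which the arm holds its last target. There are 200 camera calls.

TASK

Set the hot-air gun's power on the blue controller box: first push the black lever all the way back to its off stop at the end with the red dot, then push it the other way through the clicks and stop at the third click, without overshooting towards the fourth. Push it gently with a fingertip or the outside of a finger, never gripping it, leave the fuel cap, sanding block and tin where they stand, and move the hand clear at the end.

Things in the scene. Friction and masses are not known exactly. Their poses are not given: they have to be found in the camera images.
- controller: blue box with grey top, bolted to the bench, 110 (x) x 220 (y) x 44 mm high, with 5 mm bolt-down ears reaching 23 mm past its y ends. Origin: centre of its underside; x points away from the robot at yaw 0. A slot in the top runs along y at x = 0; a flat red dot (off) lies at y = +80 mm. The lever slides from the off stop at y = +40 mm to the full stop at y = -40 mm
- lever_cap (a point): centre of the black lever cap, 69 mm above the bench. The cap is a rounded block 26 mm across the slot (controller's x), 14 mm along it (y), 30 mm high (54 to 84 mm above the bench), with a white line on top, on a thin stalk in the slot. Axes as the controller's
- lever (a joint): lever travel in m: 0 = off stop, grows towards the controller's -y, 0.080 = full stop. Off is a notch; five more (clicks) follow 16 mm apart, unmarked: 0.016, 0.032, 0.048... Leaving a notch takes 4 to 7 N until close to the ridge half-way, where the push falls to nothing; past it the lever snaps into the next notch, 8 mm ahead of the finger, and stays. Starts near the first or second notch
- fuel_cap: black ribbed plastic fuel cap, 68 mm across, 33 mm high, loose, on the robot's side of the controller; origin at the centre of its underside. Leave it alone
- sanding_block: dark sanding block 62 x 110 x 45 mm, loose, beyond the controller's +y end; origin at the centre of its underside. Leave it alone
- primer_tin: red and white round tin, 78 mm across, 78 mm high, loose, beyond the controller's -y end; origin at the centre of its underside. Leave it alone

How it is judged:
On the way:
1. the lever is pushed home to its off stop (within 3 mm) (value of joint lever below 0.003 m), for 0.1 s.
At the end, for the whole second after the job is handed in: the lever rests in its third notch from off (48 mm from the off stop, within 4 mm), and fuel cap, sanding block and tin stand within 15 mm of where they stood (value of joint lever between 0.044 and 0.052 m and velocity of joint lever between -0.01 and 0.01 m/s and distance of each of fuel_cap, sanding_block, primer_tin from where it was at the start of the episode below 0.015 m); the robot touches nothing.
It fails at once if the lever is pushed past the third notch over the ridge to the fourth (beyond 57 mm) (value of joint lever above 0.057 m).
It fails at once if the lever is forced (over 40 N) (contact force between the fingers and lever above 40 N).
It fails at once if the lever cap is gripped between the fingers (contact force between the fingers and lever above 0.5 N and x of the grasp point in the frame of lever_cap between -0.012 and 0.012 m and y of the grasp point in the frame of lever_cap between -0.007 and 0.007 m and z of the grasp point in the frame of lever_cap between -0.02 and 0.025 m).
It fails at once if the fuel cap, sanding block or tin is moved or lifted (over 15 mm) (distance of any of fuel_cap, sanding_block, primer_tin from where it was at the start of the episode above 0.015 m).
It also fails if it takes over 67 s, if anything falls off the work surface, if the arm or the gripper's body presses on something with over 40 N, if the wrist force passes 120 N, or if a joint passes its speed limit or range.

## Working session

There is one attempt and no reset: what is moved stays moved. The work goes in short steps, Python scripts to look and compute and a tool call to move; the robot and the scene stay as the last step left them, time stands still between calls to the robot, and variables do not carry over. Pictures are saved under pics/ and viewed, at most 10 in all, crops included, and the job is handed in when it is done.

Besides the shell and the picture viewer there is one more tool, called after "Call:" as name(argument=value, ...) on one line, values as JSON. arm_command: Moves the arm, as the interface text tells. Its arguments: {"type":"object","properties":{"increments":{"type":"array"},"squeeze":{"type":"number"}},"required":["increments"]}

```bash
mkdir -p pics; cat > h.py <<'E'
import numpy as np, cv2
from plant import monitor, viewer, job
def cloud(c):
    K=c["K"];h,w=c["z_map"].shape
    u,v=np.meshgrid(np.arange(w),np.arange(h))
    p=np.stack([u,v],-1).reshape(-1,1,2).astype(float)
    n=cv2.undistortPoints(p,K,np.array([c["k1"],0,0,0,0.])).reshape(h,w,2)
    z=c["z_map"]; P=np.dstack([n[...,0]*z,n[...,1]*z,z])
    W=(P-c["t"])@c["R"]; W[z==0]=np.nan
    return W
def save(c,n): cv2.imwrite(n,c["img"][...,::-1])
E
python3 - <<'E'
from h import *
s=monitor.get_state(); print({k:np.round(v,3) for k,v in s.items()})
for n in("scene","top"):
    c=viewer.camera(n); save(c,f"pics/{n}0.png"); np.savez(f"{n}0.npz",W=cloud(c),img=c["img"])
    print(n,-c["R"].T@c["t"])
E
```

```text
{'t': np.float64(0.0), 'joint_positions': array([-0.943,  0.041,  0.084, -0.   , -1.616, -0.334]), 'joint_vel': array([-0.002, -0.   , -0.   ,  0.   ,  0.001,  0.001]), 'joint_efforts': array([-0.0000e+00, -3.6821e+01,  3.4741e+01,  6.9320e+00, -5.0000e-03,
       -0.0000e+00]), 'ee_pos': array([ 0.174, -0.574,  0.23 ]), 'ee_rot': array([-0.   , -0.146,  0.989,  0.001]), 'contact_force': array([-0.37 ,  0.148, -0.217]), 'moment': array([-0.038,  0.04 , -0.003]), 'gripper_force': np.float64(0.0), 'finger_gap': np.float64(1.004)}
scene [-0.10955405  0.79591044  0.5366942 ]
top [0.48346234 0.01944104 0.92979661]
```

View pics/top0.png

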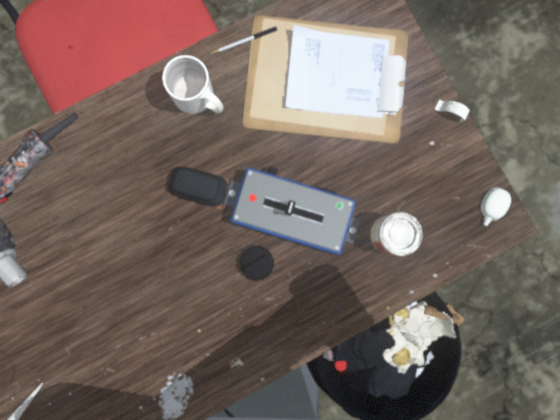

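View pics/scene0.png

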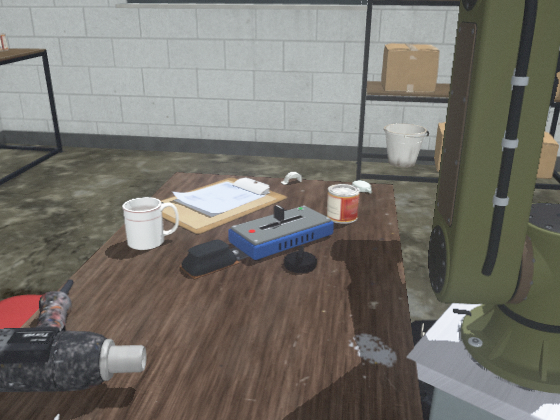

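The top view shows the controller at about (293,211), with the red dot at (252,198) and the lever cap at (291,208). The sanding block is at (198,186), the fuel cap at (257,263) and the tin at (398,234). The scene view shows the same layout.

```bash
python3 - <<'E'
from h import *
d=np.load("top0.npz");W=d["W"];img=d["img"].astype(int);z=W[...,2]
roi=np.zeros(z.shape,bool);roi[160:260,225:365]=1
top=roi&(abs(z-.044)<.006)
cnt=W[top][:,:2].astype(np.float32);r=cv2.minAreaRect(cnt);print("box",r,np.median(z[top]))
print(cv2.boxPoints(r).round(3).tolist())
r_,g_,b_=img[...,0],img[...,1],img[...,2]
red=roi&(r_>150)&(g_<90)&(b_<90);print("red",np.argwhere(red).mean(0),W[red].mean(0),red.sum())
cap=roi&(z>.06);print("cap",cap.sum(),W[cap].mean(0),np.median(z[cap]),cv2.minAreaRect(W[cap][:,:2].astype(np.float32)))
for n,(a,b,c,e),h in(("fuel",(240,285,235,280),.02),("sand",(160,210,165,228),.03),("tin",(205,262,368,430),.06)):
    m=np.zeros(z.shape,bool);m[a:b,c:e]=1;m&=z>h
    q=W[m][:,:2].astype(np.float32);print(n,cv2.minAreaRect(q),np.nanmax(z[m]))
ax=np.array(r[0])
E
```

```text
box ((0.5539296269416809, -0.03774040937423706), (0.21611551940441132, 0.11077192425727844), 75.00326538085938) 0.043504925872961224
[[0.47200000286102295, -0.12800000607967377], [0.5789999961853027, -0.15600000321865082], [0.6349999904632568, 0.052000001072883606], [0.527999997138977, 0.08100000023841858]]
red [198.         252.33333333] [0.57135019 0.03933823 0.04305973] 3
cap 112 [ 0.55341063 -0.02893581  0.0819729 ] 0.08290167671891169 ((0.5541272163391113, -0.029196828603744507), (0.013746710494160652, 0.02568596415221691), 73.52404022216797)
fuel ((0.44962915778160095, 0.02979494258761406), (0.04913440719246864, 0.05128986015915871), 1.6173968315124512) 0.035547257640808544
sand ((0.5948453545570374, 0.1473296880722046), (0.08222931623458862, 0.04699288681149483), 76.0112533569336) 0.04882322565737549
tin ((0.512432873249054, -0.2305036187171936), (0.07802506536245346, 0.07727624475955963), 14.4276704788208) 0.07983429152246002
```

Call:
arm_command(increments=[[[0.464,0.643,0],[0,0,-0.248],0],[[0.464,0.643,0],[0,0,-0.248],0],[[0.464,0.643,0],[0,0,-0.248],0],[[0.464,0.643,0],[0,0,-0.248],0],[[0.464,0.643,0],[0,0,-0.248],0],[[0.464,0.643,0],[0,0,-0.248],0],[[0.464,0.643,0],[0,0,-0.248],0],[[0.464,0.643,0],[0,0,-0.248],0],[[0.464,0.643,0],[0,0,-0.248],0],[[0.464,0.643,0],[0,0,-0.248],0],[[0.464,0.643,0],[0,0,-0.248],0],[[0.464,0.643,0],[0,0,-0.248],0],[[0.464,0.643,0],[0,0,-0.248],0],[[0.464,0.643,0],[0,0,-0.248],0],[[0.464,0.643,0],[0,0,-0.248],0],[[0.464,0.643,0],[0,0,-0.248],0],[[0,0,0],[0,0,0],0],[[0,0,0],[0,0,0],0],[[0,0,0],[0,0,0],0]], squeeze=20)

```text
t: 2.0
ee_pos: [0.5446, -0.0604, 0.2312]
ee_rot: [-0.0, 0.13, 0.992, -0.0]
contact_force: [-0.2, -0.1, -0.0]
finger_gap: 0.0
gripper_force: 0.0
```

```bash
python3 - <<'E'
from h import *
c=viewer.camera("wrist"); save(c,"pics/wrist1.png"); W=cloud(c);np.savez("w1.npz",W=W,img=c["img"])
z=W[...,2]
near=(abs(W[...,0]-.554)<.09)&(abs(W[...,1]+.035)<.12)
cap=near&(z>.075)&(z<.09);print("cap",cap.sum(),np.argwhere(cap).mean(0),W[cap].mean(0),cv2.minAreaRect(W[cap][:,:2].astype(np.float32)))
t=near&(abs(z-.044)<.005);print("box",cv2.minAreaRect(W[t][:,:2].astype(np.float32)))
i=c["img"].astype(int);red=near&(i[...,0]>130)&(i[...,1]<80)&(i[...,2]<80)&(abs(z-.044)<.006);print("red",red.sum(),W[red].mean(0))
s=monitor.get_state();print(s["t"],s["ee_pos"],s["ee_rot"],s["contact_force"],s["finger_gap"],s["joint_positions"])
E
```

```text
cap 400 [197.1125 320.1   ] [ 0.55129163 -0.03067903  0.08210798] ((0.5524042844772339, -0.030575480312108994), (0.014056924730539322, 0.0262729711830616), 74.068603515625)
box ((0.5537623167037964, -0.03968825936317444), (0.20970770716667175, 0.10771728307008743), 74.74663543701172)
red 116 [0.57122748 0.03835443 0.04437603]
2.05 [ 0.54456864 -0.06059274  0.23143356] [9.15247314e-05 1.30091971e-01 9.91501926e-01 3.87306311e-05] [-0.24829206 -0.05153344 -0.02195969] -0.0013764394197478128 [ 2.55978806e-01 -9.85717051e-02 -5.07200929e-02 -2.76191464e-06
 -1.61844919e+00 -2.08769874e+00]
```

View pics/wrist1.png

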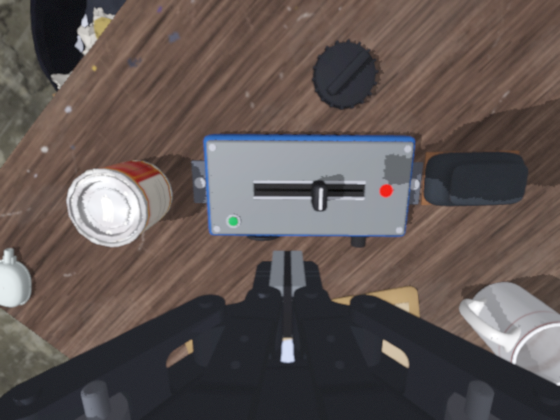

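The wrist view shows the lever cap at (320,197), the red dot at (386,190) and the shut fingertips at (288,265). The tips sit 32 mm short of the cap on the full-stop side and are lined up with the slot. I'll lower the hand next.

Call:
arm_command(increments=[[[0,0,-0.42],[0,0,0],0],[[0,0,-0.42],[0,0,0],0],[[0,0,-0.42],[0,0,0],0],[[0,0,-0.42],[0,0,0],0],[[0,0,-0.42],[0,0,0],0],[[0,0,-0.42],[0,0,0],0],[[0,0,-0.42],[0,0,0],0],[[0,0,-0.42],[0,0,0],0],[[0,0,0],[0,0,0],0],[[0,0,0],[0,0,0],0],[[0,0,0],[0,0,0],0]])

```text
t: 3.15
ee_pos: [0.5458, -0.0602, 0.0652]
ee_rot: [0.001, 0.13, 0.992, 0.0]
contact_force: [-0.6, 0.1, -0.3]
finger_gap: -0.0
gripper_force: 0.0
```

Call:
arm_command(increments=[[[0.01036,0.03864,0],[0,0,0],0],[[0.01036,0.03864,0],[0,0,0],0],[[0.01036,0.03864,0],[0,0,0],0],[[0.01036,0.03864,0],[0,0,0],0],[[0,0,0],[0,0,0],0]])

```text
t: 3.65
ee_pos: [0.5471, -0.0518, 0.0633]
ee_rot: [0.0, 0.13, 0.992, 0.0]
contact_force: [-0.2, -0.7, 0.3]
finger_gap: -0.003
gripper_force: 0.0
```

```bash
cat > lev.py <<'E'
from h import *
# lever travel from top & wrist & scene views: cap centre against box frame (e = controller +y), using red dot / box centre
e=np.array([.259,.966]); f=np.array([.966,-.259]); O=np.array([.5539,-.0385])
def lever(n,name=None):
    c=viewer.camera(n); W=cloud(c)
    if name: save(c,name)
    d=W[...,:2]-O; y=d@e; x=d@f; z=W[...,2]; i=c["img"].astype(int)
    m=(abs(x)<.02)&(abs(y)<.07)&(z>.076)&(z<.088)
    red=(abs(x)<.03)&(abs(y-.08)<.02)&(abs(z-.044)<.006)&(i[...,0]>130)&(i[...,1]<80)&(i[...,2]<80)
    print(n,m.sum(),"y range mm",np.round(1e3*np.percentile(y[m],[2,50,98]),1) if m.any() else None,"red y",round(1e3*float(y[red].mean()),1) if red.any() else None)
if __name__=="__main__":
    import sys
    for n in ("top","scene","wrist"): lever(n,f"pics/{n}{sys.argv[1]}.png")
    s=monitor.get_state();p=s["ee_pos"]
    print("tcp y mm",1e3*((p[:2]-O)@e),"x",1e3*((p[:2]-O)@f),"z",p[2],"F along",s["contact_force"][:2]@e,s["contact_force"],s["t"])
E
python3 lev.py 2
```

```text
top 0 y range mm None red y None
scene 112 y range mm [-26.8  -0.7  15.6] red y 79.3
wrist 2136 y range mm [-27.    3.   12.7] red y 78.7
tcp y mm -14.9111347579187 x -3.1202025907600808 z 0.06321650759548873 F along -0.7071883480542036 [-0.67336645 -0.55153876  0.2413708 ] 3.8
```

View pics/wrist2.png

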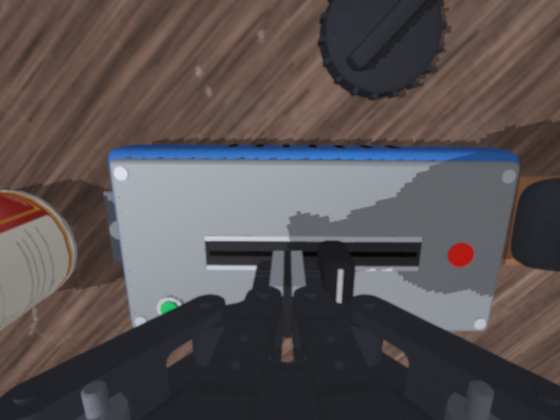

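The fingertip's right edge (320,290) is almost touching the cap's left side (322,270). I'll push gently towards the red dot in small steps.

Call:
arm_command(increments=[[[0.01036,0.03864,0],[0,0,0],0],[[0.01036,0.03864,0],[0,0,0],0],[[0.01036,0.03864,0],[0,0,0],0],[[0,0,0],[0,0,0],0]])

```text
t: 4.2
ee_pos: [0.5482, -0.0474, 0.0632]
ee_rot: [-0.0, 0.13, 0.992, -0.001]
contact_force: [0.2, -4.0, 0.5]
finger_gap: -0.004
gripper_force: 2.2
```

Call:
arm_command(increments=[[[0.01036,0.03864,0],[0,0,0],0],[[0.01036,0.03864,0],[0,0,0],0],[[0.01036,0.03864,0],[0,0,0],0],[[0,0,0],[0,0,0],0]])

```text
t: 4.6
ee_pos: [0.5504, -0.0398, 0.0632]
ee_rot: [0.0, 0.13, 0.992, 0.0]
contact_force: [1.0, 0.6, -0.0]
finger_gap: -0.0
gripper_force: 0.0
```

Call:
arm_command(increments=[[[0.01036,0.03864,0],[0,0,0],0],[[0.01036,0.03864,0],[0,0,0],0],[[0.01036,0.03864,0],[0,0,0],0],[[0,0,0],[0,0,0],0]])

```text
t: 5.0
ee_pos: [0.5516, -0.0351, 0.0633]
ee_rot: [-0.0, 0.13, 0.992, -0.0]
contact_force: [-0.9, -3.3, 0.3]
finger_gap: -0.002
gripper_force: 1.6
```

Call:
arm_command(increments=[[[0.01036,0.03864,0],[0,0,0],0],[[0.01036,0.03864,0],[0,0,0],0],[[0,0,0],[0,0,0],0]])

```text
t: 5.3
ee_pos: [0.5526, -0.0315, 0.0633]
ee_rot: [-0.0, 0.13, 0.992, -0.0]
contact_force: [-0.7, -3.3, 0.2]
finger_gap: 0.002
gripper_force: 1.8
```

```bash
python3 lev.py 3
```

```text
top 0 y range mm None red y None
scene 110 y range mm [-5.9 20.6 35.4] red y 79.4
wrist 2073 y range mm [-5.3 23.6 33.1] red y 78.9
tcp y mm 6.77694386040324 x -3.098784886231631 z 0.06329340349687415 F along -3.714829191634206 [-0.85022566 -3.61761982  0.37213695] 5.45
```

Call:
arm_command(increments=[[[0.01036,0.03864,0],[0,0,0],0],[[0.01036,0.03864,0],[0,0,0],0],[[0,0,0],[0,0,0],0]])

```text
t: 5.75
ee_pos: [0.554, -0.0261, 0.0632]
ee_rot: [0.0, 0.13, 0.992, 0.001]
contact_force: [0.7, 0.1, -0.6]
finger_gap: 0.001
gripper_force: 0.0
```

Call:
arm_command(increments=[[[0.01036,0.03864,0],[0,0,0],0],[[0.01036,0.03864,0],[0,0,0],0],[[0,0,0],[0,0,0],0]])

```text
t: 6.05
ee_pos: [0.5549, -0.0226, 0.0632]
ee_rot: [0.0, 0.13, 0.992, 0.0]
contact_force: [0.7, 0.5, -0.0]
finger_gap: 0.0
gripper_force: 0.0
```

```bash
python3 lev.py 4
```

```text
top 0 y range mm None red y None
scene 116 y range mm [ 2.9 29.1 47. ] red y 79.8
wrist 2177 y range mm [ 3.2 34.4 44.5] red y 78.9
tcp y mm 15.20317597574482 x -3.1232571828711784 z 0.06322924335418474 F along -0.2413704055350707 [ 0.56386808 -0.40104786  0.34476771] 6.2
```

The lever has snapped into the off notch. I'll creep in until I feel the stop, which also calibrates the contact point.

Call:
arm_command(increments=[[[0.01036,0.03864,0],[0,0,0],0],[[0,0,0],[0,0,0],0]])

```text
t: 6.4
ee_pos: [0.5554, -0.021, 0.0633]
ee_rot: [0.0, 0.13, 0.992, 0.0]
contact_force: [0.3, 0.3, 0.8]
finger_gap: -0.001
gripper_force: 0.0
```

Call:
arm_command(increments=[[[0.00518,0.01932,0],[0,0,0],0],[[0,0,0],[0,0,0],0]])

```text
t: 6.6
ee_pos: [0.5556, -0.0202, 0.0633]
ee_rot: [0.0, 0.13, 0.992, 0.0]
contact_force: [0.8, 0.6, -1.0]
finger_gap: 0.002
gripper_force: 0.0
```

Call:
arm_command(increments=[[[0.00518,0.01932,0],[0,0,0],0],[[0,0,0],[0,0,0],0]])

```text
t: 6.8
ee_pos: [0.5556, -0.0199, 0.0633]
ee_rot: [-0.0, 0.13, 0.992, -0.001]
contact_force: [0.1, -4.2, 0.5]
finger_gap: -0.002
gripper_force: 1.8
```

Call:
arm_command(increments=[[[0.00518,0.01932,0],[0,0,0],0],[[0,0,0],[0,0,0],0],[[0,0,0],[0,0,0],0]])

```text
t: 7.1
ee_pos: [0.5557, -0.0198, 0.0633]
ee_rot: [-0.0, 0.13, 0.991, -0.001]
contact_force: [-1.5, -6.5, -0.3]
finger_gap: 0.002
gripper_force: 3.5
```

It's at the stop: the force rose with no movement. Next I'll back off, rise and cross to the red-dot side.

Call:
arm_command(increments=[[[-0.01036,-0.03864,0],[0,0,0],0],[[-0.01036,-0.03864,0],[0,0,0],0],[[-0.01036,-0.03864,0],[0,0,0],0],[[0,0,0.2],[0,0,0],0],[[0,0,0.2],[0,0,0],0],[[0,0,0.2],[0,0,0],0],[[0,0,0.2],[0,0,0],0],[[0,0,0.2],[0,0,0],0],[[0,0,0],[0,0,0],0],[[0.06,0.224,0],[0,0,0],0],[[0.06,0.224,0],[0,0,0],0],[[0.06,0.224,0],[0,0,0],0],[[0.06,0.224,0],[0,0,0],0],[[0.06,0.224,0],[0,0,0],0],[[0,0,0],[0,0,0],0],[[0,0,0],[0,0,0],0],[[0,0,0],[0,0,0],0]])

```text
t: 8.8
ee_pos: [0.5695, 0.0317, 0.1133]
ee_rot: [-0.0, 0.13, 0.992, 0.0]
contact_force: [-0.4, -0.5, 0.1]
finger_gap: -0.0
gripper_force: 0.0
```

```bash
python3 lev.py 5
```

```text
top 7 y range mm [34.3 36.  38.8] red y None
scene 48 y range mm [34.1 42.8 46.4] red y 77.8
wrist 1019 y range mm [32.8 40.1 46.2] red y 78.9
tcp y mm 71.6736889503557 x -3.084004217333862 z 0.11331311107170093 F along 0.5206400953917711 [-0.87109594  0.77251961 -0.07869074] 8.95
```

View pics/wrist5.png

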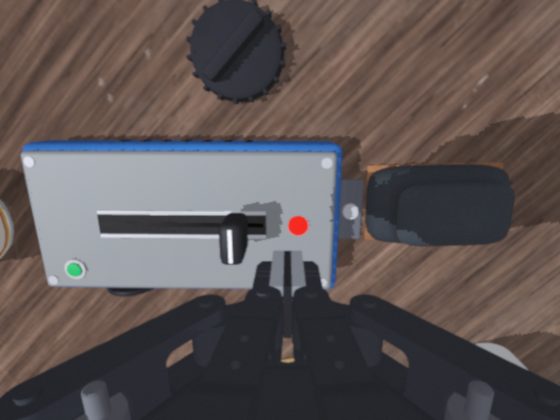

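The cap at (233,238) sits at its off end, next to the red dot (298,225), at y ≈ 40 mm as expected. The fingertips are beyond it. I'll lower and push back, counting clicks.

Call:
arm_command(increments=[[[0,0,-0.2],[0,0,0],0],[[0,0,-0.2],[0,0,0],0],[[0,0,-0.2],[0,0,0],0],[[0,0,-0.2],[0,0,0],0],[[0,0,-0.2],[0,0,0],0],[[0,0,0],[0,0,0],0],[[0,0,0],[0,0,0],0],[[-0.01036,-0.03864,0],[0,0,0],0],[[-0.01036,-0.03864,0],[0,0,0],0],[[-0.01036,-0.03864,0],[0,0,0],0],[[-0.01036,-0.03864,0],[0,0,0],0],[[0,0,0],[0,0,0],0]])

```text
t: 10.15
ee_pos: [0.5675, 0.0239, 0.0635]
ee_rot: [0.0, 0.13, 0.992, 0.0]
contact_force: [-0.5, -0.5, 0.0]
finger_gap: 0.0
gripper_force: 0.0
```

Call:
arm_command(increments=[[[-0.01036,-0.03864,0],[0,0,0],0],[[-0.01036,-0.03864,0],[0,0,0],0],[[0,0,0],[0,0,0],0]])

```text
t: 10.45
ee_pos: [0.5664, 0.0201, 0.0633]
ee_rot: [0.0, 0.13, 0.992, 0.0]
contact_force: [0.0, -0.4, 0.1]
finger_gap: -0.001
gripper_force: 0.0
```

Call:
arm_command(increments=[[[-0.01036,-0.03864,0],[0,0,0],0],[[-0.01036,-0.03864,0],[0,0,0],0],[[0,0,0],[0,0,0],0]])

```text
t: 10.75
ee_pos: [0.5658, 0.0178, 0.0633]
ee_rot: [0.0, 0.129, 0.992, 0.001]
contact_force: [1.3, 4.9, -0.2]
finger_gap: -0.002
gripper_force: 2.4
```

Call:
arm_command(increments=[[[-0.01036,-0.03864,0],[0,0,0],0],[[-0.01036,-0.03864,0],[0,0,0],0],[[0,0,0],[0,0,0],0]])

```text
t: 11.05
ee_pos: [0.5644, 0.0127, 0.0633]
ee_rot: [0.0, 0.13, 0.992, 0.0]
contact_force: [0.1, -0.2, 0.2]
finger_gap: 0.001
gripper_force: 0.3
```

```bash
python3 lev.py 6
```

```text
top 0 y range mm None red y None
scene 101 y range mm [27.3 51.6 67.3] red y 79.1
wrist 2120 y range mm [25.2 34.9 64.3] red y 78.9
tcp y mm 51.77282928576982 x -3.1244619203995745 z 0.06325726393493078 F along 1.3689383966207291 [ 0.12441441  1.38376301 -0.21045135] 11.2
```

Call:
arm_command(increments=[[[-0.01036,-0.03864,0],[0,0,0],0],[[-0.01036,-0.03864,0],[0,0,0],0],[[0,0,0],[0,0,0],0]])

```text
t: 11.5
ee_pos: [0.5632, 0.0082, 0.0632]
ee_rot: [-0.0, 0.13, 0.992, -0.0]
contact_force: [0.0, 0.2, -0.0]
finger_gap: 0.002
gripper_force: 0.0
```

```bash
python3 lev.py 7
```

```text
top 0 y range mm None red y None
scene 104 y range mm [19.8 46.3 62.5] red y 79.3
wrist 2208 y range mm [17.5 27.7 60.1] red y 78.9
tcp y mm 47.84036708418965 x -3.0718287659274957 z 0.06325809415244449 F along 0.9412200135381037 [ 0.15772745  0.9320586  -0.3483342 ] 11.65
```

First click: the cap face moved to 17.5 mm, about 16 mm from off. On to the second.

Call:
arm_command(increments=[[[-0.01036,-0.03864,0],[0,0,0],0],[[-0.01036,-0.03864,0],[0,0,0],0],[[-0.01036,-0.03864,0],[0,0,0],0],[[-0.01036,-0.03864,0],[0,0,0],0],[[-0.01036,-0.03864,0],[0,0,0],0],[[0,0,0],[0,0,0],0]])

```text
t: 12.25
ee_pos: [0.5609, -0.0002, 0.0633]
ee_rot: [0.0, 0.13, 0.992, 0.001]
contact_force: [1.4, 3.3, 0.1]
finger_gap: 0.001
gripper_force: 1.7
```

Call:
arm_command(increments=[[[-0.01036,-0.03864,0],[0,0,0],0],[[-0.01036,-0.03864,0],[0,0,0],0],[[-0.01036,-0.03864,0],[0,0,0],0],[[0,0,0],[0,0,0],0]])

```text
t: 12.65
ee_pos: [0.559, -0.0076, 0.0633]
ee_rot: [-0.0, 0.13, 0.992, -0.0]
contact_force: [-0.5, -0.5, -0.3]
finger_gap: 0.001
gripper_force: 0.0
```

```bash
python3 lev.py 8
```

```text
top 0 y range mm None red y None
scene 104 y range mm [ 3.2 30.9 45.9] red y 79.2
wrist 2235 y range mm [ 1.4 11.6 43.9] red y 78.9
tcp y mm 31.635091628697264 x -3.087879184157063 z 0.06326436181404287 F along 0.41655455024908766 [0.34519617 0.33866329 0.55975145] 12.8
```

Second click, at about 32 mm. Now the third, slowly.

Call:
arm_command(increments=[[[-0.01036,-0.03864,0],[0,0,0],0],[[-0.01036,-0.03864,0],[0,0,0],0],[[-0.01036,-0.03864,0],[0,0,0],0],[[-0.01036,-0.03864,0],[0,0,0],0],[[-0.01036,-0.03864,0],[0,0,0],0],[[0,0,0],[0,0,0],0]])

```text
t: 13.4
ee_pos: [0.5568, -0.0157, 0.0633]
ee_rot: [0.0, 0.13, 0.992, 0.001]
contact_force: [1.0, 3.9, -0.5]
finger_gap: 0.001
gripper_force: 1.7
```

Call:
arm_command(increments=[[[-0.01036,-0.03864,0],[0,0,0],0],[[0,0,0],[0,0,0],0],[[-0.00518,-0.01932,0],[0,0,0],0],[[0,0,0],[0,0,0],0]])

```text
t: 13.8
ee_pos: [0.5557, -0.0199, 0.0633]
ee_rot: [-0.0, 0.13, 0.992, -0.0]
contact_force: [-1.0, 0.0, -0.2]
finger_gap: -0.002
gripper_force: 0.0
```

```bash
python3 lev.py 9
```

```text
top 0 y range mm None red y None
scene 102 y range mm [-8.9 15.6 33. ] red y 79.7
wrist 2239 y range mm [-13.8  -3.2  31. ] red y 78.8
tcp y mm 18.664422895614333 x -3.094084331683469 z 0.06326127141773687 F along 0.1388310537209835 [-0.91014846  0.38774276  0.46591197] 13.95
```

```bash
python3 lev.py 10
```

```text
top 0 y range mm None red y None
scene 102 y range mm [-13.   14.2  33.6] red y 79.3
wrist 2225 y range mm [-14.5  -3.9  31.3] red y 78.8
tcp y mm 18.86570022275797 x -3.0871774384364987 z 0.06325008700482149 F along 0.1019815876780817 [ 0.66726153 -0.07333245 -0.57101247] 14.1
```

Third click. I'll back off, rise clear and check.

Call:
arm_command(increments=[[[0.01036,0.03864,0],[0,0,0],0],[[0.01036,0.03864,0],[0,0,0],0],[[0.01036,0.03864,0],[0,0,0],0],[[0,0,0.3],[0,0,0],0],[[0,0,0.4],[0,0,0],0],[[0,0,0.4],[0,0,0],0],[[0,0,0.4],[0,0,0],0],[[0,0,0.4],[0,0,0],0],[[0,0,0.4],[0,0,0],0],[[0,0,0.4],[0,0,0],0],[[0,0,0],[0,0,0],0],[[0,0,0],[0,0,0],0],[[0,0,0],[0,0,0],0],[[0,0,0],[0,0,0],0]])

```text
t: 15.5
ee_pos: [0.557, -0.0136, 0.1974]
ee_rot: [-0.001, 0.13, 0.992, -0.0]
contact_force: [0.0, -0.5, -1.3]
finger_gap: -0.002
gripper_force: 0.0
```

```bash
python3 lev.py 11
```

```text
top 0 y range mm None red y None
scene 49 y range mm [-12.5  -5.1  -0.1] red y 78.1
wrist 495 y range mm [-15.   -8.   -1.8] red y 78.9
tcp y mm 24.90939386664133 x -3.282999788102372 z 0.19775057147258016 F along 0.3886063037257348 [ 0.00552731  0.400802   -0.31746077] 15.65
```

View pics/wrist11.png

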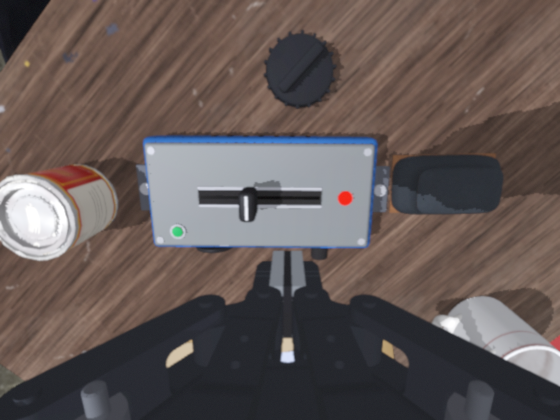

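The cap at (248,205) is at y ≈ -8.2 mm. The off position measured about 39.8 mm, so travel is about 48 mm, the third notch. The tin, fuel cap and sanding block are undisturbed, and the hand is clear.

```bash
python3 -c "
from plant import job
print(job.sign_off())"
```

```text
the job is handed in; nothing more can be done
None
```

I pushed the lever back to its off stop, then on to the third click at about 48 mm of travel, never gripping it; the fuel cap, sanding block and tin were left alone, the hand is clear, and the job is handed in (no verdict was shown).

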